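# Photograph a marked spot on a steel coupon with the contact microscope

## Robot

A 7-joint arm with a two-finger parallel gripper is mounted at the origin on the work surface. World frame = base frame: x ahead of the robot, y to its left, z up, the work surface at z = 0. Lengths are in m, angles in rad, forces in N, time in s.
With the tool pointing down it reaches from about 0.375 to 0.925 m from the base axis. Payload 3.1 kg.
Tool frame: the origin (TCP) lies between the finger pads, 19 mm behind the fingertips; this is the grasp point; z points along the fingers, y is the line along which they close (so a half turn about z gives the same grasp; the last joint's range is limited). The gripper opens to 85 mm and grips with 20 to 120 N. Pads are 22 mm wide; open, the fingers measure 114 mm over their backs; the gripper's body (76 mm by 85 mm) begins 54 mm behind the grasp point. The pads swing forward as they close: fully open they stand 13 mm farther back than shut.
Start: joints at [-1.228, 0.383, 0.044, 1.598, -0.018, 1.161, -0.05], TCP at [0.277, 0.588, 0.25] pointing down, gripper open.
Joint ranges: [-2.61, 2.61], [-0.41, 2.15], [-1.48, 1.57], [0, 2.5], [-1.57, 4.71], [0.05, 1.97], [-2.85, 2.85]. Speed limits (rad/s): [2.79, 2.79, 3.14, 3.14, 3.14, 3.14, 3.14].

## Interface

Orientations are given as a unit quaternion [w, x, y, z].
In Python, from cell import bot, viewer, nets gives the robot as it stands. The module is installed in compiled form; this text tells all that it offers.
- The arm moves only by the tool apply_moves, never from a script. Its argument "increments" is a list of rows, each a list of 5 numbers: the closure in counts, from 0 (fully open) to 255 (shut), then the shift along the tool's x, y, z in mm, then the turn about the tool's z in degrees. A call has 1 to 10 rows; each row is the pose to reach, as a shift and turn from the pose commanded when the call began, along the tool's axes at that moment; what a row does not reach only later rows make up. A row lasts 1/12 s, in which the tool goes at most 41.7 mm and 7.16 degrees, less where a joint would pass 70% of its speed; a pose out of reach is approached as far as the arm can. A call with a gripper value outside its range is refused whole. The fingers move at their own pace and stop on an object; the grip force is fixed at half the most. Time passes only in rows, so rows that repeat a pose let the fingers close. It gives the time, the measured TCP pose, the force, the opening and the grip force at its end, in the units of the state.
- bot.state(): the state, without advancing time (a new reading comes with each control period).
- viewer.snapshot(name): name is "scene" or "top" or "wrist"; returns (picture, depth): 400x640x3 uint8, red, green, blue; 400x640 float32, m along the optical axis (not along the pixel's ray), 0 where there is no reading.
- viewer.camera_params(name): a dict with "camera_matrix" (3x3 intrinsics, pixels), "rvec" (rotation vector, rad) and "tvec" (3), from world to camera coordinates, as OpenCV has them. Camera axes: x right, y down, z forward; pixel columns grow to the right and rows downward; lengths in m; the calibration is good to about 2 mm. A picture is of the moment at which its call begins: read the wrist's pose just before it. camera_params takes no time and is no camera call; for the wrist camera it gives the pose at the moment of the call.
- bot.close_job(): hands the job in; it is judged then, once.
Trained networks look in the newest picture that a camera, given by its name, has taken for a name from the list of things; names that differ only in an ending like _2 or _b are one class to them, and where a whole thing is asked for, a point or a joint stands for the part that bears it (a point fixed in the world has none). Each returns a list of dicts, best first, with "conf" (0 to 1); they miss things now and then, are a little off and sometimes report something else, mostly with a low value. They report only what shows in the picture. A call takes as long as a camera call.
- nets.spot_in(query, camera): "bbox" ([left, top, right, bottom] in pixels, round what is visible of it).
- nets.tip_of(query, camera): "point" ([column, row] in pixels: a listed point, or the origin of a listed thing).
The state is a dict: "t": time; "joints": joint angles; "qvel": joint speeds; "effort": joint torques, N m; "tool_pos": TCP position; "tcp_rot": TCP orientation; "contact_force": force on the tool from outside, world axes, zero at the start; "torque": the same for the moment, N m; "opening": finger opening in m; "finger_force": force on a finger pad.
Only numpy, scipy, OpenCV 4.12 (cv2) and the standard library are available. Lean on these libraries where they do the work, as an engineer would, in place of code of your own. Each camera call takes 0.05 s, during which the arm holds its last target. There are 200 camera calls.

## Task

The cordless microscope stands in its charging dock: leave it there while you turn its magnification ring to the 50 mark, then lift it out. Hold it upright with the rim of its clear nose inside the circle drawn on the steel test coupon (not on a cross), pressed down gently so that the sprung nose goes in about halfway. Finish while still holding it there steadily for the picture, and leave the dish, the bottle and the spatula where they are.

Things in the scene. Friction and masses are not known exactly. Their poses are not given: they have to be found in the camera images.
- scope: Cordless contact microscope, loose, 125 mm tall, about 0.14 kg, upright in the dock. Origin at the centre of the nose's rim with the nose fully out; z runs up the tube. From the bottom: clear round nose 0-20 mm; white oblong barrel, 36 (x) by 30 (y) mm, 20-60; black scale skirt, a disc 50 mm across, 60-64; black knurled magnification ring 64.5-86.5; round white head 86.5-125.
- head_grip (a point): Point on the axis in the plain round head (30 mm across, 38.5 mm high), 22 mm above the ring's top edge and 16.5 mm below the head's top: fingers pointing down with the TCP here stay clear of the ring.
- scale (a point): Middle of the scale: six white marks on the skirt's top, 0.35 rad apart, at the microscope's +x side, at 22 mm from its axis. They stand for 10, 20, 30, 40, 50, 60, anticlockwise seen from above; the 10 mark is the broad one, 0.875 rad clockwise of this point.
- mag_ring (a joint): Magnification ring, rad, grows as it is turned anticlockwise seen from above. A white line on its top edge and side points at the scale: 0 = 10, 0.35 = 20, 0.70 = 30, 1.05 = 40, 1.40 = 50, 1.75 = 60 (end stops at 0 and 1.75). It turns stiffly (0.05 N m), has no clicks and stays where it is left. It starts between 10 and 35.
- ring_grip (a point): Centre of the magnification ring, on its axis at mid-height. The ring is 22 mm high and 38 mm across; the skirt's top, 50 mm across, is 11.5 mm below this point, the top of the head 49.5 mm above it.
- nose (a joint): How far the sprung nose is pushed in, in m: 0 = fully out on its outer stop, 0.006 = fully home. It starts to move at 0.9 N and then takes 0.9 N more per mm: 3.6 N at 3 mm, 6.3 N fully home.
- nose_tip (a point): Centre of the nose's rim (22 mm across, flat), moving with the nose: the point that goes to the centre of the circle.
- dock: Grey charging dock, fixed: base 110 x 90 x 14 mm and on it a tower 60 mm square, top 76 mm above the bench, with an oblong well 38 x 32 mm. The microscope hangs in it by its skirt, axes parallel, on the tower's centre, barrel in the well with 1 mm of play all round: it can turn only a few degrees, and comes out straight up by 65 mm. Origin at the centre of the underside.
- coupon: Stainless test coupon, 104 mm square, lying in a grey plastic holder 120 mm square, fixed to the bench. Origin at the centre of the underside; the steel's face is level, 12 mm above the bench.
- circle_mark: The circle drawn in dark ink on the coupon, 31 mm across; origin at its centre, on the steel's face.
- cross_mark1: Dark ink cross (18 mm) on the coupon, a spot already done; origin at its centre.
- cross_mark2: Another such cross.
- petri: Glass dish of white tablets, 86 mm across, 15 mm high, loose; origin under its centre. Leave it alone.
- bottle: Amber reagent bottle, 64 mm across, 140 mm tall, loose; origin under its centre. Leave it alone.
- spatula: Steel laboratory spatula, a thin bar 175 mm long, 9 mm wide and 4 mm thick, lying on the bench, loose; origin under its middle, x along it. Leave it alone.

How it is judged:
On the way, in this order (a step that is already met when the one before it is completed fails the run):
1. the ring is at the 50 mark (within 0.12 rad, a third of a division) with the microscope still down in its dock (value of joint mag_ring between 1.28 and 1.52 rad and z of scope in the frame of dock below 0.026 m and horizontal distance between scope and dock below 0.01 m), for 0.2 s.
2. the microscope is lifted clear of the dock, the ring still at 50 (z of scope in the frame of dock above 0.077 m and contact force between scope and the fingers above 0.5 N and value of joint mag_ring between 1.28 and 1.52 rad), for 0.1 s.
At the end, for the whole second after the job is handed in: The ring reads 50 (within 0.12 rad); the gripper holds the microscope upright (within 4 degrees) and still, the rim of its nose inside the drawn circle (centre within 4.5 mm) and resting on the coupon with 1.5 to 9 N, the sprung nose pushed in between 1 and 5.5 mm of its 6 mm (value of joint mag_ring between 1.28 and 1.52 rad and horizontal distance between nose_tip and circle_mark below 0.0045 m and angle between scope's own z axis and vertical below 0.07 rad and value of joint nose between 0.001 and 0.0055 m and contact force between scope and coupon between 1.5 and 9 N and contact force between scope and the fingers above 1 N and linear speed of scope below 0.01 m/s); the arm keeps its last pose, push and grip.
It fails at once if the microscope is pressed hard on the coupon (over 20 N) (contact force between scope and coupon above 20 N).
It fails at once if the dish is moved by more than 30 mm (distance of petri from where it was at the start of the episode above 0.03 m).
It fails at once if the bottle is moved by more than 30 mm (distance of bottle from where it was at the start of the episode above 0.03 m).
It fails at once if the spatula is moved by more than 30 mm (distance of spatula from where it was at the start of the episode above 0.03 m).
It also fails if it takes over 43 s, if anything falls off the work surface, if the arm or the gripper's body presses on something with over 40 N, if the wrist force passes 120 N, or if a joint passes its speed limit or range.

## Working session

There is one attempt and no reset: what is moved stays moved. The work goes in short steps, Python scripts to look and compute and a tool call to move; the robot and the scene stay as the last step left them, time stands still between calls to the robot, and variables do not carry over. Pictures are saved under pics/ and viewed, at most 10 in all, crops included, and the job is handed in when it is done.

Besides the shell and the picture viewer there is one more tool, called after "Call:" as name(argument=value, ...), one argument or row to a line, values as JSON. apply_moves: Moves the arm, as the interface text tells. Its arguments: {"type":"object","properties":{"increments":{"type":"array","items":{"type":"array","items":{"type":"number"}}}},"required":["increments"]}

```bash
mkdir -p pics; cat > h.py <<'E'
import numpy as np, cv2
from cell import bot, viewer, nets
def cam(n):
    p=viewer.camera_params(n); R=cv2.Rodrigues(np.array(p["rvec"],float))[0]
    return np.array(p["camera_matrix"],float),R,np.array(p["tvec"],float).ravel()
def ray(n,uv,z,c=None):
    "intersect pixel ray with world plane z"
    K,R,t=c or cam(n); d=R.T@np.linalg.solve(K,[uv[0],uv[1],1.]); o=-R.T@t
    return o+d*(z-o[2])/d[2]
def proj(n,P,c=None):
    K,R,t=c or cam(n); q=K@(R@np.array(P,float)+t); return q[:2]/q[2]
def snap(n,f=None):
    c=cam(n); im,d=viewer.snapshot(n)
    if f: cv2.imwrite(f,im[:,:,::-1])
    return im,d,c
E
python3 - <<'E'
from h import *
s=bot.state(); print({k:np.round(s[k],4).tolist() for k in s})
for n in("top","scene"):
    im,d,c=snap(n,f"pics/{n}0.png")
    print(n,"cam at",-c[1].T@c[2])
    for q,z in(("head_grip",.0945+.0145+.001),("scale",.08),("dock",0),("circle_mark",.012),("cross_mark1",.012),("coupon",0),("petri",0),("bottle",0),("spatula",0)):
        for r in nets.tip_of(q,n)[:2]:
            print(q,round(r["conf"],2),np.round(r["point"],1),np.round(ray(n,r["point"],z,c),4))
E
```

```text
{'t': 0.0, 'joints': [-1.2278, 0.3839, 0.0438, 1.5996, -0.0179, 1.1611, -0.0499], 'qvel': [0.0008, -0.0, 0.0007, 0.0008, 0.0014, 0.0014, 0.0004], 'effort': [-0.0004, -43.3462, 1.0247, -24.952, 0.0106, 0.0112, -0.0], 'tool_pos': [0.2769, 0.5871, 0.2486], 'tcp_rot': [-0.0002, 0.2186, 0.9758, -0.0013], 'contact_force': [0.1475, -0.3677, -0.3319], 'torque': [0.0065, 0.0258, 0.0237], 'finger_force': 0.0, 'opening': 0.0855}
top cam at [0.33242233 0.1012484  1.33429161]
head_grip 0.76 [287.1 252.4] [0.4481 0.1772 0.11  ]
scale 0.63 [285.  246.2] [0.467  0.1833 0.08  ]
dock 0.83 [289.3 255. ] [0.451  0.1786 0.    ]
coupon 0.58 [414.4 222.5] [ 0.5107 -0.1686  0.    ]
petri 0.83 [354.6 254. ] [0.4389 0.0028 0.    ]
bottle 0.69 [346.6 167. ] [0.6824 0.0015 0.    ]
spatula 0.46 [209.9 252.5] [0.4756 0.3918 0.    ]
scene cam at [1.10889794 0.48660954 0.57778023]
head_grip 0.73 [404.7 183.5] [0.4346 0.1747 0.11  ]
head_grip 0.68 [399.2 201.9] [0.4991 0.1984 0.11  ]
scale 0.86 [402.  202.8] [0.4593 0.186  0.08  ]
dock 0.78 [394.9 229.1] [0.4517 0.1743 0.    ]
coupon 0.71 [267.2 188.6] [ 0.5094 -0.1564  0.    ]
coupon 0.4 [490.8 283.8] [0.482  0.3969 0.    ]
petri 0.75 [334.  199.6] [0.4444 0.0028 0.    ]
bottle 0.56 [266.1 245.5] [ 0.6643 -0.0087  0.    ]
spatula 0.59 [492.7 280.9] [0.4725 0.3971 0.    ]
```

```bash
python3 - <<'E'
import cv2,numpy as np
a=cv2.imread("pics/top0.png"); b=cv2.imread("pics/scene0.png")
A=cv2.resize(a[130:330,160:480],(800,500),interpolation=3)
cv2.imwrite("pics/c1.png",A)
l=cv2.resize(b[150:260,350:450],(400,440),interpolation=3);r=cv2.resize(b[150:260,220:320],(400,440),interpolation=3)
cv2.imwrite("pics/c2.png",np.hstack([l,r]))
E
```

```text
(no output)
```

View pics/c1.png

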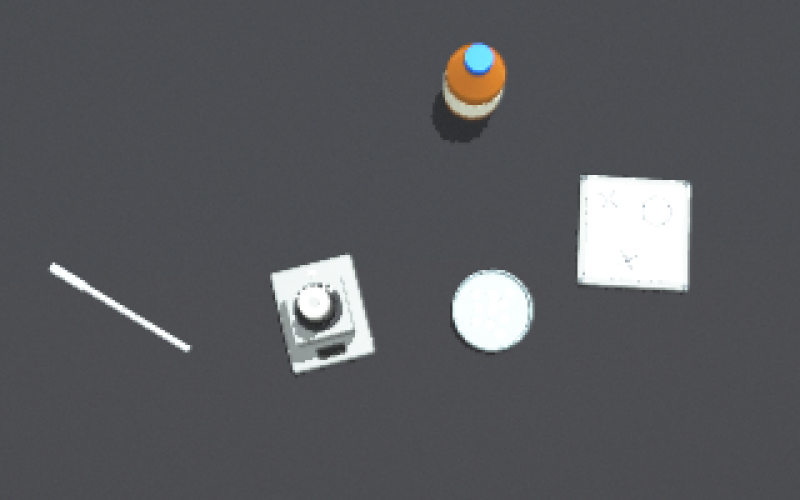

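View pics/c2.png

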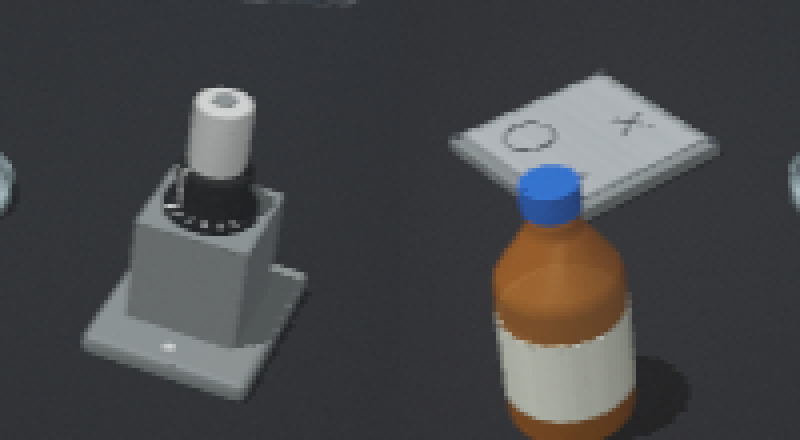

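Call:
apply_moves(
  increments=[
    [0,-33,-30,-2,0],
    [0,-66,-59,-4,0],
    [0,-99,-89,-6,0],
    [0,-132,-118,-8,0],
    [0,-165,-148,-10,0],
    [0,-198,-178,-12,0],
    [0,-231,-207,-14,0],
    [0,-264,-237,-16,0],
    [0,-297,-266,-18,0],
    [0,-331,-296,-20,0],
  ],
)

```text
t: 1.83
tool_pos: [0.4399, 0.2026, 0.2692]
tcp_rot: [0.0, 0.219, 0.976, 0.001]
contact_force: [0.5, 0.3, -0.4]
opening: 0.0855
finger_force: 0.0
```

Call:
apply_moves(
  increments=[
    [0,0,0,0,0],
    [0,0,0,0,0],
    [0,0,0,0,0],
    [0,0,0,0,0],
  ],
)

```text
t: 2.17
tool_pos: [0.4387, 0.2062, 0.2687]
tcp_rot: [-0.0, 0.217, 0.976, 0.0]
contact_force: [-0.7, 1.0, 0.2]
opening: 0.0854
finger_force: 0.0
```

```bash
python3 - <<'E'
from h import *
s=bot.state(); print({k:np.round(s[k],4).tolist() for k in ('t','joints','tool_pos','tcp_rot','contact_force')})
im,d,c=snap("wrist","pics/w1.png")
print("cam",-c[1].T@c[2], "fwd",c[1][2],"f",c[0][0,0])
for q,z in(("head_grip",.1245),("scale",.08),("dock",0),("ring_grip",.0915)):
    for r in nets.tip_of(q,"wrist")[:2]: print(q,round(r["conf"],2),np.round(r["point"],1),np.round(ray("wrist",r["point"],z,c),4))
E
```

```text
{'t': 2.1667, 'joints': [-0.8059, 0.0425, 0.2906, 1.9751, -0.0142, 1.1258, 0.6235], 'tool_pos': [0.4387, 0.2062, 0.2687], 'tcp_rot': [-0.0002, 0.2172, 0.9761, 0.0003], 'contact_force': [-0.7439, 0.9584, 0.1814]}
cam [0.37076008 0.23858073 0.39317163] fwd [ 0.2675627  -0.12504012 -0.95539268] f 316.1175565980699
head_grip 0.69 [300.  215.1] [0.4544 0.1833 0.1245]
head_grip 0.35 [310.6 214.1] [0.4576 0.1924 0.1245]
scale 0.97 [309.8 215.1] [0.4727 0.1836 0.08  ]
dock 0.8 [300.9 179.4] [0.45 0.18 0.  ]
ring_grip 0.63 [300.1 203.5] [0.4536 0.1821 0.0915]
```

View pics/w1.png

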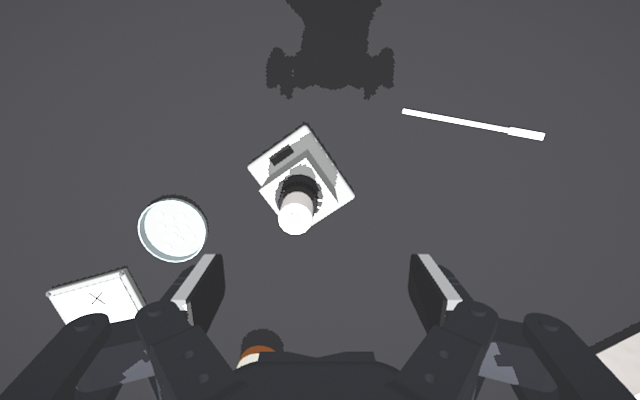

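Call:
apply_moves(
  increments=[
    [0,-4,-3,5,7],
    [0,-8,-6,10,14],
    [0,-12,-9,15,21],
    [0,-16,-12,20,28],
    [0,-20,-15,25,35],
    [0,-23,-18,30,42],
    [0,-23,-18,35,49],
    [0,-23,-18,40,56],
    [0,-23,-18,45,63],
    [0,-23,-18,50,70],
  ],
)

```text
t: 3.25
tool_pos: [0.4524, 0.179, 0.2184]
tcp_rot: [0.0, 0.74, 0.672, -0.0]
contact_force: [0.1, 0.3, 0.4]
opening: 0.0852
finger_force: 0.0
```

Call:
apply_moves(
  increments=[
    [0,0,0,5,7],
    [0,0,0,10,14],
    [0,0,0,15,21],
    [0,0,0,20,28],
    [0,0,0,25,35],
    [0,0,0,30,42],
    [0,0,0,35,49],
    [0,0,0,40,56],
    [0,0,0,45,63],
    [0,0,0,45,70],
  ],
)

```text
t: 4.08
tool_pos: [0.4516, 0.1787, 0.1727]
tcp_rot: [0.001, 0.992, 0.126, -0.001]
contact_force: [-0.3, -0.0, -0.1]
opening: 0.0853
finger_force: 0.0
```

```bash
python3 - <<'E'
from h import *
s=bot.state(); print({k:np.round(s[k],4).tolist() for k in ('t','joints','tool_pos','tcp_rot','contact_force')})
im,d,c=snap("wrist","pics/w2.png")
print("cam",-c[1].T@c[2], "fwd",c[1][2],"f",c[0][0,0])
for q,z in(("head_grip",.1245),("scale",.08),("dock",0),("ring_grip",.0915)):
    for r in nets.tip_of(q,"wrist")[:2]: print(q,round(r["conf"],2),np.round(r["point"],1),np.round(ray("wrist",r["point"],z,c),4))
E
```

```text
{'t': 4.0833, 'joints': [-0.8982, 0.1723, 0.4755, 2.0747, -0.0985, 0.9179, -1.6867], 'tool_pos': [0.4516, 0.1787, 0.1727], 'tcp_rot': [0.0005, 0.992, 0.126, -0.001], 'contact_force': [-0.269, -0.0336, -0.1465]}
cam [0.52489469 0.19820059 0.29694807] fwd [-0.28631051 -0.07575708 -0.95513724] f 316.1175565980699
head_grip 0.94 [312.3 233. ] [0.4517 0.1813 0.1245]
scale 0.78 [316.3 180.6] [0.4724 0.1841 0.08  ]
dock 0.56 [312.1 181. ] [0.4516 0.1828 0.    ]
ring_grip 0.94 [315.7 218.9] [0.4485 0.1784 0.0915]
```

View pics/w2.png

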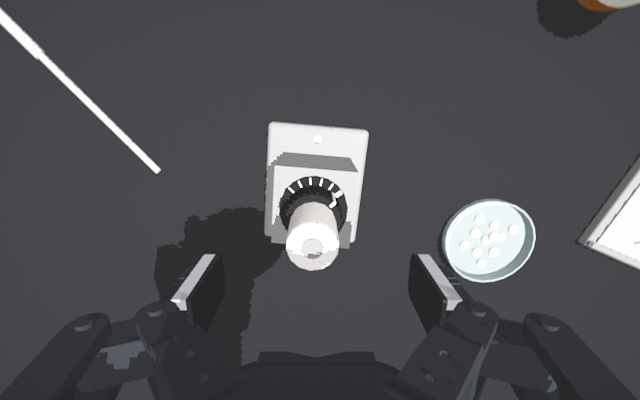

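```bash
python3 - <<'E'
from h import *
im=cv2.imread("pics/w2.png"); c=cam("wrist")
cv2.imwrite("pics/w2c.png",cv2.resize(im[170:220,270:360],(800,444),interpolation=cv2.INTER_CUBIC))
g=cv2.cvtColor(im,6).astype(np.float32)
def prof(C,r,z):
    A=np.deg2rad(np.arange(-100,101,2.)); 
    uv=np.array([proj("wrist",[C[0]+r*np.cos(a),C[1]+r*np.sin(a),z],c) for a in A],np.float32)
    return np.rad2deg(A),cv2.remap(g,uv[:,:1].copy(),uv[:,1:].copy(),1).ravel()
# fit centre: six marks on r=22 -> maximise contrast of comb
best=None
for x in np.arange(.446,.456,.0005):
  for y in np.arange(.175,.186,.0005):
    A,p=prof((x,y),.022,.080)
    for ph in range(0,30,1):
      m=np.interp(ph+np.rad2deg([-.875,-.525,-.175,.175,.525,.875]),A,p); n=np.interp(ph+np.rad2deg([-.7,-.35,0,.35,.7]),A,p)
      s=m.mean()-n.mean()
      if best is None or s>best[0]: best=(s,x,y,ph)
print(best)
C=best[1:3]
for r,z in((.022,.080),(.019,.085),(.019,.092),(.019,.097),(.017,.1025)):
    A,p=prof(C,r,z); print(r,z,[(int(a-best[3]),int(v)) for a,v in zip(A,p) if v>90])
E
```

```text
(np.float64(183.50619344032333), np.float64(0.4505), np.float64(0.182), 8)
0.022 0.08 [(-54, 183), (-52, 255), (-50, 255), (-48, 255), (-46, 253), (-44, 166), (-32, 204), (-30, 255), (-28, 234), (-26, 91), (-14, 90), (-12, 199), (-10, 255), (-8, 173), (8, 255), (10, 254), (12, 190), (26, 99), (28, 224), (30, 255), (32, 171), (48, 206), (50, 255), (51, 210)]
0.019 0.085 [(-108, 205), (-106, 172), (-104, 126), (-102, 100), (-60, 145), (-58, 189), (-56, 209), (-54, 230), (-52, 215), (-50, 221), (-48, 206), (-46, 190), (-44, 148), (-42, 114)]
0.019 0.092 [(-108, 203), (-106, 173), (-104, 125), (-54, 180), (-52, 255), (-50, 255), (-48, 253), (-46, 213), (-44, 145), (-42, 113)]
0.019 0.097 [(-108, 198), (-106, 154), (-104, 116), (-102, 96), (-50, 206), (-48, 255), (-46, 255), (-44, 255), (-42, 194)]
0.017 0.1025 [(-108, 227), (-106, 229), (-104, 226), (-102, 223), (-100, 216), (-98, 207), (-96, 201), (-94, 183), (-92, 160), (-90, 136), (-88, 115), (-86, 99), (-46, 183), (-44, 249), (-42, 255), (-40, 255), (-38, 217), (-36, 104)]
```

View pics/w2c.png

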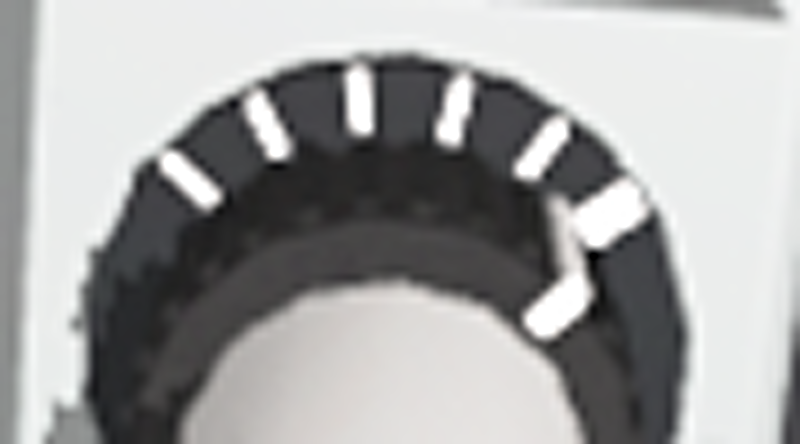

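```bash
python3 - <<'E'
from h import *
c=cam("wrist")
f=lambda u,v,z: ray("wrist",(270+(u)/8.89-.44,170+v/8.89-.44),z,c)[:2]
M=[(610,213),(543,148),(455,107),(360,97),(268,124),(190,180)]
P=np.array([f(*m,.080) for m in M]); 
from scipy.optimize import least_squares
th=np.array([-.875,-.525,-.175,.175,.525,.875])
s=least_squares(lambda q:(q[:2]+.022*np.c_[np.cos(th+q[2]),np.sin(th+q[2])]-P).ravel(),[.45,.18,.2]); q=s.x
print("free",q,np.abs(s.fun).max(),np.rad2deg(q[2]))
for n,(u,v,z) in dict(base=(555,203,.0805),corner=(582,285,.1025),inner=(535,325,.1025),mid=(558,305,.1025)).items():
    p=f(u,v,z)-q[:2]; print(n,np.hypot(*p)*1e3,np.arctan2(p[1],p[0])-q[2]+.875)
p=f(582,285,.1025)-f(535,325,.1025); print("dir",np.arctan2(p[1],p[0])-q[2]+.875)
E
```

```text
free [0.45126273 0.18110002 0.17687405] 0.00024609973173406186 10.134136329429763
base 19.213272979103362 0.16752038829277427
corner 19.929024736673707 0.13910583559949896
inner 15.33866600877146 0.14316985574566776
mid 17.612098089911893 0.14229181180724026
dir 0.1255271746410338
```

Call:
apply_moves(
  increments=[
    [0,0,-2.4,20,0],
    [0,0,-2.4,40,0],
    [0,0,-2.4,60,0],
    [0,0,-2.4,71,0],
    [100,0,-2.4,71,0],
    [160,0,-2.4,71,0],
    [255,0,-2.4,71,0],
    [255,0,-2.4,71,0],
    [255,0,-2.4,71,0],
    [255,0,-2.4,71,0],
  ],
)

```text
t: 5.17
tool_pos: [0.4532, 0.1814, 0.1044]
tcp_rot: [-0.001, 0.992, 0.128, 0.001]
contact_force: [-0.7, -0.3, 6.7]
opening: 0.0354
finger_force: 59.8
```

Call:
apply_moves(
  increments=[
    [255,0,0,0,0],
    [255,0,0,0,0],
    [255,0,0,0,0],
  ],
)

```text
t: 5.42
tool_pos: [0.4532, 0.1814, 0.1044]
tcp_rot: [-0.001, 0.992, 0.128, 0.001]
contact_force: [-0.7, -0.9, 5.9]
opening: 0.0357
finger_force: 59.8
```

Call:
apply_moves(
  increments=[
    [255,0,0,0,-4],
    [255,0,0,0,-11],
    [255,0,0,0,-18],
    [255,0,0,0,-25],
    [255,0,0,0,-32],
    [255,0,0,0,-39],
    [255,0,0,0,-46],
    [255,0,0,0,-53],
    [255,0,0,0,-60],
    [255,0,0,0,-67],
  ],
)

```text
t: 6.25
tool_pos: [0.4513, 0.1832, 0.1044]
tcp_rot: [-0.002, 0.754, 0.657, 0.001]
contact_force: [-4.3, 2.7, 8.0]
opening: 0.0357
finger_force: 60.1
```

Call:
apply_moves(
  increments=[
    [255,0,0,0,-4],
    [255,0,0,0,-7],
    [255,0,0,0,-7],
    [255,0,0,0,-7],
  ],
)

```text
t: 6.58
tool_pos: [0.4511, 0.1832, 0.1043]
tcp_rot: [-0.002, 0.714, 0.7, 0.001]
contact_force: [-6.1, 2.4, 8.7]
opening: 0.0359
finger_force: 60.1
```

```bash
python3 - <<'E'
from h import *
s=bot.state(); print({k:np.round(s[k],4).tolist() for k in ('t','joints','tool_pos','tcp_rot','contact_force','torque','opening')})
im,d,c=snap("wrist","pics/w3.png")
cv2.imwrite("pics/w3c.png",cv2.resize(im[100:350,160:480,::-1],(800,625)[:2] if 0 else (768,600),interpolation=cv2.INTER_CUBIC))
E
```

```text
{'t': 6.5833, 'joints': [-0.6591, 0.2757, 0.2122, 2.1079, -0.0877, 0.7657, -0.4115], 'tool_pos': [0.4511, 0.1832, 0.1043], 'tcp_rot': [-0.0016, 0.7142, 0.6999, 0.0006], 'contact_force': [-6.1165, 2.3973, 8.7162], 'torque': [0.4949, 1.0865, 0.0206], 'opening': 0.0359}
```

View pics/w3c.png

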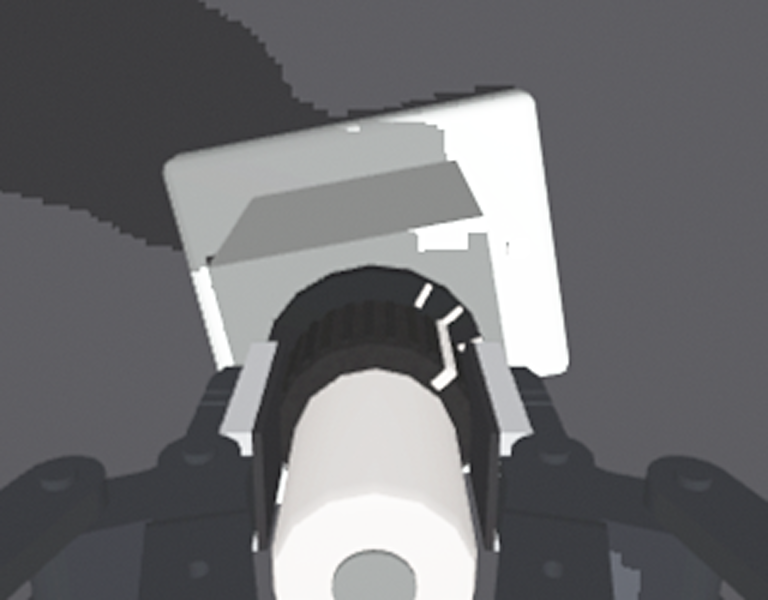

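```bash
python3 - <<'E'
from h import *
c=cam("wrist")
f=lambda u,v,z: ray("wrist",(160+u/2.4-.3,100+v/2.4-.3),z,c)[:2]
C=np.array([.4513,.1811])
for C in (C,bot.state()["tool_pos"][:2]):
  for n,(u,v,z) in dict(m60=(424,296,.080),m50=(453,315,.08),m40=(461,347,.08),base=(443,323,.0805),corner=(453,372,.1025),inner=(434,387,.1025)).items():
    p=f(u,v,z)-C; print(n,np.hypot(*p)*1e3,np.arctan2(p[1],p[0]))
p=f(453,372,.1025)-f(434,387,.1025); print("dir",np.arctan2(p[1],p[0]))
im=cv2.imread("pics/w3.png"); cv2.imwrite("pics/w3d.png",cv2.resize(im[205:275,310:380],(600,600),interpolation=cv2.INTER_CUBIC))
E
```

```text
m60 21.302554372633114 1.0476375047038218
m50 21.86957994331497 0.6955406642071614
m40 19.704605457967865 0.338681467695338
base 19.205396531004844 0.7042096983606415
corner 19.062481079860483 0.6963989491789869
inner 14.447739529455722 0.6915092681140711
m60 19.687580738100653 0.9861428575475936
m50 20.806029256734817 0.6134783188571169
m40 19.34129613483051 0.23540139009602798
base 18.136520972149906 0.6105828798390242
corner 18.008297910436433 0.6016061099605814
inner 13.430366919237164 0.5638369285486658
dir 0.7117056343173769
```

View pics/w3d.png

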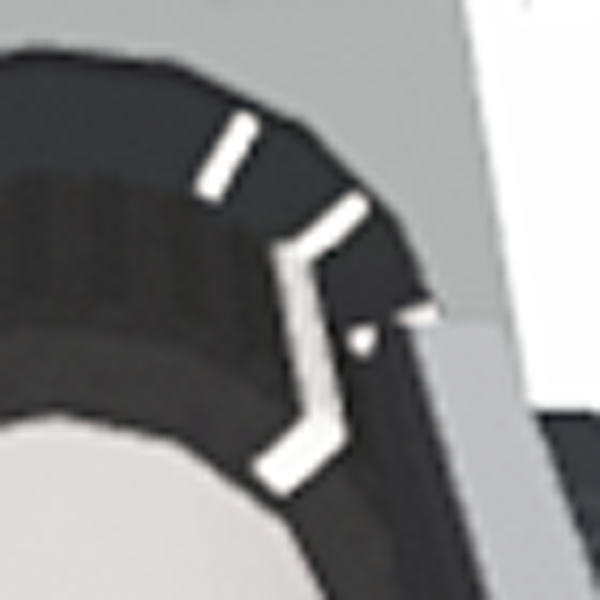

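Call:
apply_moves(
  increments=[
    [90,0,0,0,0],
    [90,0,0,0,0],
    [90,0,0,0,0],
    [90,0,0,0,0],
    [90,0,0,-13,0],
    [90,0,0,-27,0],
    [90,0,0,-27,0],
    [90,0,0,-27,0],
  ],
)

```text
t: 7.3
tool_pos: [0.4527, 0.1808, 0.1302]
tcp_rot: [0.0, 0.715, 0.699, 0.001]
contact_force: [-0.1, -0.3, -0.2]
opening: 0.0551
finger_force: 0.0
```

```bash
python3 - <<'E'
from h import *
s=bot.state(); print({k:np.round(s[k],4).tolist() for k in ('t','joints','tool_pos','tcp_rot','contact_force','torque','opening')})
for n in ("wrist","top"):
  im,d,c=snap(n,f"pics/{n}4.png")
  for q,z in(("head_grip",.1245),("ring_grip",.0915),("circle_mark",.012),("coupon",0)):
    for r in nets.tip_of(q,n)[:1]: print(n,q,round(r["conf"],2),np.round(r["point"],1),np.round(ray(n,r["point"],z,c),4))
# circle on top image by template: ring darkness search
g=cv2.imread("pics/top0.png",0).astype(np.float32); c=cam("top")
best=[]
a=np.linspace(0,2*np.pi,72,endpoint=False)
K,R,t=c
for x in np.arange(.47,.58,.001):
  for y in np.arange(-.23,-.12,.001):
    P=np.c_[x+.0148*np.cos(a),y+.0148*np.sin(a),0*a+.012]; q=(K@(R@P.T+t[:,None])).T; uv=(q[:,:2]/q[:,2:]).astype(np.float32)
    v=cv2.remap(g,uv[:,:1].copy(),uv[:,1:].copy(),1).ravel(); best.append((np.percentile(v,85)+v.mean(),x,y))
best.sort(); print(np.round(best[:6],4))
E
```

```text
{'t': 7.3, 'joints': [-0.6656, 0.2319, 0.2216, 2.0938, -0.0691, 0.8206, -0.425], 'tool_pos': [0.4527, 0.1808, 0.1302], 'tcp_rot': [0.0003, 0.7149, 0.6992, 0.0009], 'contact_force': [-0.1019, -0.3309, -0.2498], 'torque': [0.0289, 0.0099, 0.0161], 'opening': 0.0551}
wrist head_grip 0.74 [314.1 271.7] [0.4521 0.1806 0.1245]
wrist ring_grip 0.7 [314.4 244.2] [0.4521 0.1789 0.0915]
wrist coupon 0.47 [548. 366.] [ 0.6837 -0.0049  0.    ]
top coupon 0.96 [414.6 221.8] [ 0.5125 -0.1694  0.    ]
[[155.0181   0.579   -0.226 ]
 [155.0197   0.579   -0.225 ]
 [155.0686   0.579   -0.219 ]
 [155.0957   0.579   -0.218 ]
 [155.17     0.579   -0.229 ]
 [155.1879   0.579   -0.22  ]]
```

Call:
apply_moves(
  increments=[
    [90,0,0,2,0],
    [170,0,0,2,0],
    [255,0,0,2,0],
    [255,0,0,2,0],
    [255,0,0,2,0],
    [255,0,0,2,0],
    [255,0,0,2,0],
    [255,0,0,2,0],
  ],
)

```text
t: 8.47
tool_pos: [0.4516, 0.1807, 0.1277]
tcp_rot: [-0.0, 0.715, 0.699, -0.0]
contact_force: [-2.1, 0.3, 2.9]
opening: 0.0284
finger_force: 59.2
```

Call:
apply_moves(
  increments=[
    [255,0,0,-3,0],
    [255,0,0,-10,0],
    [255,0,0,-22,0],
    [255,0,0,-34,0],
    [255,0,0,-46,0],
    [255,0,0,-58,0],
    [255,0,0,-70,0],
    [255,0,0,-80,0],
    [255,0,0,-85,0],
    [255,0,0,-85,0],
  ],
)

```text
t: 9.3
tool_pos: [0.453, 0.1812, 0.2143]
tcp_rot: [0.0, 0.715, 0.699, 0.002]
contact_force: [-0.5, -0.2, -1.7]
opening: 0.0286
finger_force: 59.2
```

```bash
python3 - <<'E'
from h import *
s=bot.state(); print({k:np.round(s[k],4).tolist() for k in ('t','joints','tool_pos','tcp_rot','contact_force','torque','opening','finger_force')})
im,d,c=snap("wrist","pics/w5.png"); im2,_,_=snap("scene","pics/s5.png")
a=cv2.resize(im[140:380,220:420,::-1],(400,480),interpolation=2); b=cv2.resize(im2[100:260,320:453,::-1],(400,480),interpolation=2)
cv2.imwrite("pics/m5.png",np.hstack([a,b]))
E
```

```text
{'t': 9.3, 'joints': [-0.6806, 0.1096, 0.2293, 2.0269, -0.0297, 1.0048, -0.4588], 'tool_pos': [0.453, 0.1812, 0.2143], 'tcp_rot': [0.0005, 0.7148, 0.6993, 0.0016], 'contact_force': [-0.5168, -0.161, -1.7058], 'torque': [-0.0106, -0.025, -0.0194], 'opening': 0.0286, 'finger_force': 59.1772}
```

View pics/m5.png

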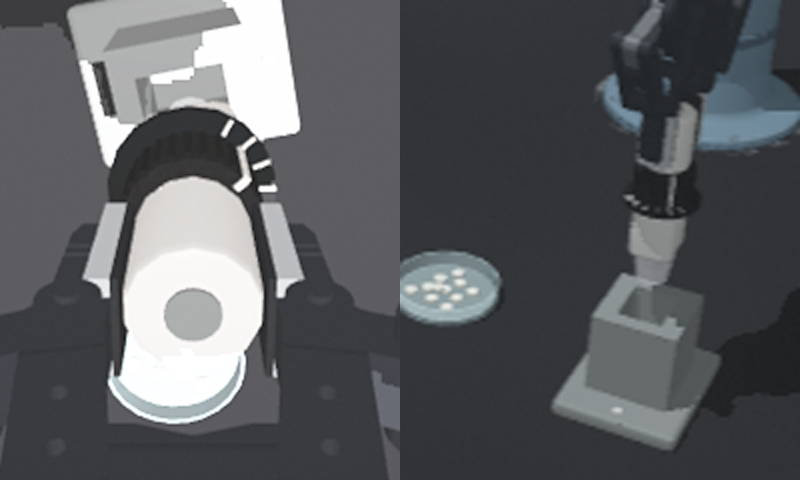

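Call:
apply_moves(
  increments=[
    [255,-15,3,0,0],
    [255,-45,9,0,0],
    [255,-80,17,0,0],
    [255,-115,25,0,0],
    [255,-150,32,0,0],
    [255,-185,39,0,0],
    [255,-220,47,0,0],
    [255,-255,54,0,0],
    [255,-290,62,0,0],
    [255,-325,69,0,0],
  ],
)

```text
t: 10.23
tool_pos: [0.5133, -0.1472, 0.2118]
tcp_rot: [-0.001, 0.715, 0.699, -0.001]
contact_force: [0.9, 0.1, -1.7]
opening: 0.0287
finger_force: 59.2
```

Call:
apply_moves(
  increments=[
    [255,-30,6,0,0],
    [255,-60,12,0,0],
    [255,-85,18,0,0],
    [255,-99,21,0,0],
    [255,-99,21,0,0],
    [255,-99,21,0,0],
  ],
)

```text
t: 10.73
tool_pos: [0.5317, -0.2458, 0.2115]
tcp_rot: [-0.001, 0.716, 0.698, -0.001]
contact_force: [-0.1, 1.4, -1.2]
opening: 0.0285
finger_force: 59.3
```

```bash
python3 - <<'E'
from h import *
s=bot.state(); print({k:np.round(s[k],4).tolist() for k in ('t','joints','tool_pos','tcp_rot','contact_force','torque','opening','finger_force')})
im,d,c=snap("wrist","pics/w6.png")
print(-c[1].T@c[2])
for q,z in(("circle_mark",.012),("coupon",0),("cross_mark1",.012)):
    for r in nets.tip_of(q,"wrist")[:2]: print(q,round(r["conf"],2),np.round(r["point"],1),np.round(ray("wrist",r["point"],z,c),4))
E
```

```text
{'t': 10.7333, 'joints': [-0.0923, 0.3315, 0.5467, 1.814, -0.1951, 1.0524, 0.5036], 'tool_pos': [0.5317, -0.2458, 0.2115], 'tcp_rot': [-0.001, 0.7156, 0.6985, -0.0008], 'contact_force': [-0.1438, 1.384, -1.2054], 'torque': [0.0778, -0.0375, 0.0364], 'opening': 0.0285, 'finger_force': 59.2881}
[ 0.53399252 -0.17004124  0.33598583]
circle_mark 0.68 [311.8 119.2] [ 0.5287 -0.1878  0.012 ]
coupon 0.96 [291.1  93.4] [ 0.5083 -0.1627  0.    ]
cross_mark1 0.59 [331.5  66.6] [ 0.5488 -0.1397  0.012 ]
cross_mark1 0.58 [258.7  80.5] [ 0.4786 -0.1505  0.012 ]
```

View pics/w6.png

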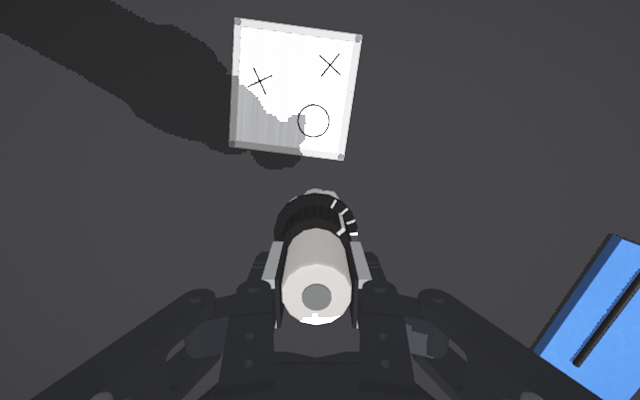

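```bash
cat > circ.py <<'E'
from h import *
def fit(f,n,c,x0,y0,w=.008):
    g=cv2.imread(f,0).astype(np.float32); a=np.linspace(0,2*np.pi,120,endpoint=False); K,R,t=c; B=[]
    def m(x,y,r):
        P=np.c_[x+r*np.cos(a),y+r*np.sin(a),0*a+.012]; q=(K@(R@P.T+t[:,None])).T; uv=(q[:,:2]/q[:,2:]).astype(np.float32)
        return cv2.remap(g,uv[:,:1].copy(),uv[:,1:].copy(),1).ravel()
    for r in (.0148,.0152,.0156):
     for x in np.arange(x0-w,x0+w,.0005):
      for y in np.arange(y0-w,y0+w,.0005):
        B.append(((np.minimum(m(x,y,r),250)-np.minimum((m(x,y,r-.003)+m(x,y,r+.003))/2,250)).mean(),x,y,r))
    B.sort(); return np.round(B[:4],4)
E
python3 - <<'E'
from circ import *
c=cam("wrist"); print(fit("pics/w6.png","wrist",c,.53,-.189))
g=cv2.imread("pics/w6.png",0)[280:315,298:335]
m=((g<170)).astype(np.uint8); n,l,st,ce=cv2.connectedComponentsWithStats(m)
for i in range(1,n): print(st[i],ce[i]+[298,280],ray("wrist",ce[i]+[298,280],.2115+.141-.1277,c))
print(bot.state()["tool_pos"])
print(fit("pics/top0.png","top",cam("top"),.53,-.189))
E
```

```text
[[-9.16716e+01  5.31000e-01 -1.86500e-01  1.56000e-02]
 [-9.14079e+01  5.31000e-01 -1.86000e-01  1.56000e-02]
 [-8.62750e+01  5.30500e-01 -1.86500e-01  1.56000e-02]
 [-8.53994e+01  5.31000e-01 -1.86000e-01  1.52000e-02]]
[  4   4  30  26 624] [316.15064103 296.51762821] [ 0.53300199 -0.2439026   0.2248    ]
[ 0.53268292 -0.24291424  0.21211438]
[[-5.0964  0.53   -0.19    0.0152]
 [-4.9813  0.5295 -0.19    0.0152]
 [-4.9076  0.5305 -0.19    0.0152]
 [-4.8488  0.53   -0.1895  0.0152]]
```

Call:
apply_moves(
  increments=[
    [255,14,-1,0,0],
    [255,30,-2,0,0],
    [255,46,-3,10,0],
    [255,55.5,-3,25,0],
    [255,55.5,-3,40,0],
    [255,55.5,-3,52,0],
    [255,55.5,-3,60,0],
    [255,55.5,-3,60,0],
    [255,55.5,-3,60,0],
  ],
)

```text
t: 11.68
tool_pos: [0.5305, -0.1899, 0.1525]
tcp_rot: [-0.0, 0.715, 0.699, -0.0]
contact_force: [-0.0, 0.1, -0.9]
opening: 0.0286
finger_force: 59.3
```

```bash
python3 - <<'E'
from circ import *
s=bot.state(); print({k:np.round(s[k],4).tolist() for k in ('t','tool_pos','tcp_rot','contact_force')})
ims=[]
for n in("scene","top","wrist"):
    im,d,c=snap(n,f"pics/{n}7.png")
    for q in("nose_tip","circle_mark"):
        for r in nets.tip_of(q,n)[:1]: print(n,q,round(r["conf"],2),np.round(r["point"],1),np.round(ray(n,r["point"],.012 if q[0]=="c" else s["tool_pos"][2]-.1117,c),4))
    p=proj(n,[.531,-.187,.04],c).astype(int)
    if n!="top":
        h,w=(50,50) if n=="scene" else (100,100); y0=np.clip(p[1]-h//1-10,0,400-2*h); x0=max(p[0]-w,0)
        print(n,"crop",x0,y0); ims.append(cv2.resize(im[y0:y0+2*h,x0:x0+2*w,::-1],(400,400),interpolation=2))
cv2.imwrite("pics/m7.png",np.hstack(ims))
E
```

```text
{'t': 11.6833, 'tool_pos': [0.5305, -0.1899, 0.1525], 'tcp_rot': [-0.0003, 0.715, 0.6991, -0.0004], 'contact_force': [-0.0315, 0.1213, -0.9055]}
scene nose_tip 0.54 [334.2 198.9] [0.4888 0.0357 0.0408]
scene crop 200 114
top nose_tip 0.24 [350.8 166.1] [ 0.6732 -0.0071  0.0408]
wrist nose_tip 0.45 [315.1 200.2] [ 0.5311 -0.1894  0.0408]
wrist circle_mark 0.42 [315.6 187.5] [ 0.5316 -0.1869  0.012 ]
wrist crop 214 86
```

View pics/m7.png

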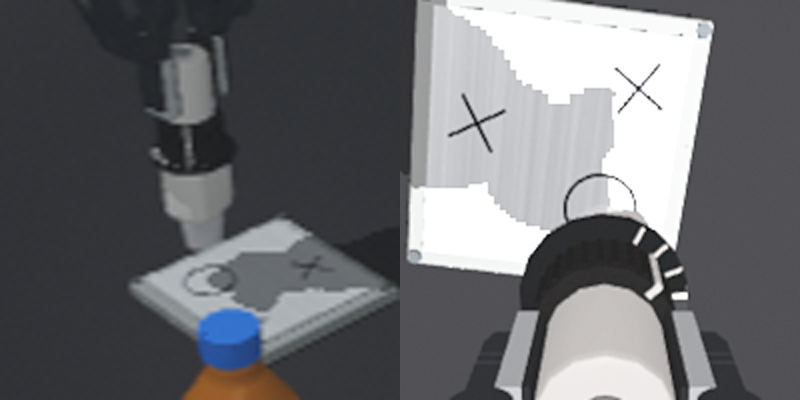

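```bash
python3 - <<'E'
from circ import *
for f,n in(("pics/scene0.png","scene"),("pics/scene7.png","scene"),("pics/top0.png","top"),("pics/wrist7.png","wrist")):
    print(f,fit(f,n,cam(n),.531,-.188)[:2])
# nose silhouette in scene7: rows of brightness across
c=cam("scene"); g=cv2.imread("pics/scene7.png",0)
for p in([.5305,-.1899,.0408],[.5305,-.1899,.0608],[.5305,-.1899,.1]): print(p,proj("scene",p,c))
print("rim 11mm px",[np.round(proj("scene",[.5305+.011*np.cos(a),-.1899+.011*np.sin(a),.0408],c),1).tolist() for a in np.arange(0,6.28,1.571)])
for r in range(160,181,1): print(r,g[r,238:268].tolist())
E
```

```text
pics/scene0.png [[-2.36576e+01  5.29500e-01 -1.88500e-01  1.52000e-02]
 [-2.33155e+01  5.29000e-01 -1.88500e-01  1.52000e-02]]
pics/scene7.png [[-2.18048e+01  5.29000e-01 -1.88500e-01  1.56000e-02]
 [-2.14475e+01  5.29500e-01 -1.88500e-01  1.52000e-02]]
pics/top0.png [[-5.0964  0.53   -0.19    0.0152]
 [-4.9813  0.5295 -0.19    0.0152]]
pics/wrist7.png [[-6.19199e+01  5.29500e-01 -1.88500e-01  1.52000e-02]
 [-6.18223e+01  5.29500e-01 -1.89000e-01  1.56000e-02]]
[0.5305, -0.1899, 0.0408] [250.02709982 173.75063305]
[0.5305, -0.1899, 0.0608] [249.22173689 166.6851467 ]
[0.5305, -0.1899, 0.1] [247.58882604 152.3595442 ]
rim 11mm px [[246.7, 175.6], [253.2, 175.2], [253.3, 171.9], [246.9, 172.3]]
160 [53, 53, 93, 132, 136, 136, 137, 138, 139, 139, 138, 137, 132, 126, 124, 124, 122, 121, 121, 104, 60, 52, 53, 53, 53, 52, 52, 52, 52, 52]
161 [52, 51, 77, 118, 136, 136, 137, 137, 138, 139, 139, 137, 133, 127, 124, 123, 122, 120, 119, 106, 70, 52, 53, 53, 53, 52, 52, 52, 52, 52]
162 [52, 51, 77, 128, 150, 136, 136, 137, 137, 138, 138, 138, 134, 127, 124, 123, 122, 120, 119, 106, 71, 52, 53, 
[... 1890 characters left out ...]
 54, 53, 65, 88, 99, 117, 143, 153, 166, 175, 176, 176, 175, 175, 176, 177, 178, 176, 176, 176, 176, 178, 178]
177 [53, 53, 53, 53, 53, 54, 53, 54, 53, 57, 82, 125, 157, 168, 177, 176, 175, 175, 176, 176, 175, 156, 109, 109, 110, 109, 109, 109, 109, 110]
178 [53, 51, 53, 52, 52, 52, 53, 76, 129, 160, 162, 168, 176, 178, 177, 178, 177, 176, 176, 176, 157, 108, 106, 107, 107, 108, 109, 108, 107, 107]
179 [53, 52, 53, 53, 52, 76, 128, 159, 168, 177, 177, 178, 178, 176, 176, 177, 177, 177, 159, 109, 108, 107, 107, 106, 106, 106, 107, 108, 108, 106]
180 [51, 51, 54, 77, 120, 152, 171, 180, 179, 178, 177, 178, 168, 134, 116, 120, 106, 98, 109, 108, 107, 106, 107, 106, 107, 106, 106, 107, 109, 108]
```

Call:
apply_moves(
  increments=[
    [255,1.2,-1,6,0],
    [255,1.2,-1,12,0],
    [255,1.2,-1,18,0],
    [255,1.2,-1,23,0],
    [255,1.2,-1,26,0],
    [255,1.2,-1,27,0],
    [255,1.2,-1,27,0],
    [255,1.2,-1,27,0],
    [255,1.2,-1,27,0],
  ],
)

```text
t: 12.88
tool_pos: [0.5302, -0.1885, 0.126]
tcp_rot: [0.0, 0.715, 0.699, 0.0]
contact_force: [-0.8, 0.0, -1.7]
opening: 0.0287
finger_force: 59.3
```

Call:
apply_moves(
  increments=[
    [255,0,0,0.7,0],
    [255,0,0,1.4,0],
    [255,0,0,2,0],
    [255,0,0,2.5,0],
    [255,0,0,2.5,0],
    [255,0,0,2.5,0],
    [255,0,0,2.5,0],
    [255,0,0,2.5,0],
  ],
)

```text
t: 13.55
tool_pos: [0.53, -0.1884, 0.1234]
tcp_rot: [0.0, 0.715, 0.699, 0.0]
contact_force: [-0.7, 0.1, -0.9]
opening: 0.0283
finger_force: 59.3
```

Call:
apply_moves(
  increments=[
    [255,0,0,0.6,0],
    [255,0,0,1.2,0],
    [255,0,0,1.8,0],
    [255,0,0,1.8,0],
    [255,0,0,1.8,0],
    [255,0,0,1.8,0],
    [255,0,0,1.8,0],
  ],
)

```text
t: 14.13
tool_pos: [0.53, -0.1884, 0.1216]
tcp_rot: [0.0, 0.715, 0.699, 0.0]
contact_force: [-0.6, 0.4, 1.1]
opening: 0.0285
finger_force: 59.5
```

```bash
python3 - <<'E'
from h import *
for i in range(5):
    snap("scene"); s=bot.state(); print({k:np.round(s[k],4).tolist() for k in ('t','tool_pos','contact_force','torque')})
E
```

```text
{'t': 14.1833, 'tool_pos': [0.53, -0.1884, 0.1215], 'contact_force': [-1.5514, 0.7712, 1.5665], 'torque': [0.039, 0.0873, 0.0302]}
{'t': 14.2333, 'tool_pos': [0.53, -0.1884, 0.1215], 'contact_force': [-0.5021, 0.6006, 0.0452], 'torque': [0.0181, 0.1531, -0.0349]}
{'t': 14.2833, 'tool_pos': [0.53, -0.1884, 0.1215], 'contact_force': [-1.0437, 0.6755, 1.0075], 'torque': [0.0022, 0.0408, -0.0061]}
{'t': 14.3333, 'tool_pos': [0.53, -0.1884, 0.1215], 'contact_force': [-0.5904, -0.227, 1.6428], 'torque': [0.088, 0.1575, 0.0058]}
{'t': 14.3833, 'tool_pos': [0.53, -0.1884, 0.1215], 'contact_force': [-0.2054, 0.1948, 1.9616], 'torque': [0.0301, 0.0534, 0.0112]}
```

Call:
apply_moves(
  increments=[
    [255,0,0,0.6,0],
    [255,0,0,1.2,0],
    [255,0,0,1.2,0],
    [255,0,0,1.2,0],
    [255,0,0,1.2,0],
    [255,0,0,1.2,0],
  ],
)

```text
t: 14.88
tool_pos: [0.53, -0.1884, 0.1203]
tcp_rot: [0.0, 0.715, 0.699, 0.0]
contact_force: [-0.5, -0.0, 2.7]
opening: 0.0282
finger_force: 59.6
```

```bash
python3 - <<'E'
from circ import *
F=[]
for i in range(8):
    im,d,c=snap("scene","pics/s8.png"); s=bot.state(); F.append(s["contact_force"])
print(s["t"],s["tool_pos"],s["tcp_rot"],np.mean(F,0),s["qvel"],s["finger_force"])
im,d,c=snap("wrist","pics/w8.png")
# ring line vs marks: fit in image, scope 14.?mm lower; scale angle search around axis (TCP xy), zoff
zo=s["tool_pos"][2]-.1277; g=cv2.cvtColor(im,7).astype(np.float32)
A=np.arange(-200,200,2.)
for r,z in((.022,.080),(.0187,.092),(.017,.1025)):
    uv=np.array([proj("wrist",[s["tool_pos"][0]+r*np.cos(a),s["tool_pos"][1]+r*np.sin(a),z+zo],c) for a in np.deg2rad(A)],np.float32)
    v=cv2.remap(g,uv[:,:1].copy(),uv[:,1:].copy(),1).ravel(); print(r,z,[(int(a),int(x)) for a,x in zip(A,v) if x>120 and 0<a<110])
g=cv2.imread("pics/s8.png",0)
print(proj("scene",[.53,-.1884,.012],c:=cam("scene")),proj("scene",[.53,-.1884,.032],c))
for r in range(176,192): print(r,g[r,236:270].tolist())
E
```

```text
15.2833 [ 0.52994549 -0.18839044  0.12026687] [8.02832790e-05 7.14798449e-01 6.99330515e-01 2.99487504e-05] [-0.35091761  0.16698696  2.71109994] [-0.00117115  0.00169494 -0.00218363  0.00089632 -0.00163069  0.00067832
  0.00020924] 59.58023250102997
0.022 0.08 [(2, 219), (20, 219), (22, 167), (40, 214), (42, 185), (60, 212), (62, 200)]
0.0187 0.092 [(32, 141), (34, 159), (36, 172), (38, 182), (40, 182), (42, 158)]
0.017 0.1025 [(38, 187), (40, 231), (42, 232), (44, 184)]
[251.72589127 183.76775171] [250.9522177  176.92552924]
176 [51, 52, 52, 52, 52, 51, 53, 109, 152, 154, 154, 147, 137, 137, 138, 138, 134, 127, 123, 123, 121, 119, 122, 151, 177, 177, 177, 176, 176, 177, 177, 178, 159, 109]
177 [53, 52, 52, 52, 52, 52, 52, 108, 150, 152, 152, 153, 147, 137, 138, 138, 135, 128, 122, 122, 120, 131, 157, 174, 177, 159, 145, 177, 176, 176, 177, 159, 109, 108]
178 [51, 52, 53, 53, 52, 52, 53, 77, 124, 150, 150, 151, 151, 147, 137, 138, 136, 129, 122, 121, 117, 109, 107, 109, 108, 108, 108, 110, 110, 109, 108, 107, 108, 108]
179 [52, 51, 52, 52, 52, 52, 51, 76, 116, 138, 147, 152, 152, 14
[... 1470 characters left out ...]
 106]
188 [114, 136, 148, 145, 145, 143, 147, 167, 181, 182, 181, 179, 179, 179, 178, 179, 180, 180, 161, 111, 111, 110, 109, 108, 107, 108, 108, 107, 108, 142, 176, 177, 177, 175]
189 [108, 105, 125, 146, 145, 145, 142, 141, 156, 173, 181, 181, 180, 179, 180, 179, 179, 180, 161, 111, 110, 111, 110, 109, 108, 107, 108, 108, 108, 142, 176, 176, 176, 177]
190 [70, 94, 102, 115, 138, 147, 145, 146, 142, 152, 172, 181, 181, 180, 179, 179, 179, 179, 179, 160, 110, 110, 110, 110, 109, 108, 107, 107, 143, 177, 176, 176, 176, 176]
191 [51, 58, 82, 102, 102, 123, 147, 145, 145, 144, 143, 160, 179, 180, 181, 179, 178, 179, 169, 138, 125, 120, 108, 107, 108, 107, 104, 108, 142, 176, 176, 176, 176, 176]
```

```bash
python3 -c "
from cell import bot
print(bot.close_job())"
```

```text
the job is handed in; nothing more can be done
None
```

The job is handed in, with no verdict returned: I set the ring to 50 in the dock, lifted the microscope out, and left it held upright with the nose in the circle (about 1 mm off centre, roughly 4 N, 3–3.5 mm in by estimate), never touching the dish, bottle or spatula.

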